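# Lock the brazing turntable's index disc

## Robot

A 7-joint arm with a two-finger parallel gripper is mounted at the origin on the work surface. World frame = base frame: x ahead of the robot, y to its left, z up, the work surface at z = 0. Lengths are in m, angles in rad, forces in N, time in s.
With the tool pointing down it reaches from about 0.425 to 0.875 m from the base axis. Payload 4.7 kg.
Tool frame: the origin (TCP) lies midway between the tips of the shut fingers; the grasp point (between the pads) lies r.grasp_offset behind it (r.grasp_offset is the distance from the TCP to the grasp point, in m); z points along the fingers, y is the line along which they close (so a half turn about z gives the same grasp; the last joint's range is limited). The gripper opens to 85 mm and grips with 20 to 120 N. Pads are 22 mm wide; open, the fingers measure 114 mm over their backs; the gripper's body (76 mm by 85 mm) begins 54 mm behind the grasp point. The pads swing forward as they close: fully open they stand 13 mm farther back than shut.
Start: joints at [1.135, 0.321, -0.07, 1.45, 0.023, 1.371, -0.057], TCP at [0.283, -0.585, 0.231] pointing down, gripper open.
Joint ranges: [-2.86, 2.86], [-0.3, 2.09], [-1.38, 1.24], [0.06, 2.45], [-1.56, 4.7], [0.09, 2.05], [-2.69, 2.69]. Speed limits (rad/s): [2.57, 2.57, 3.14, 3.14, 3.14, 3.14, 3.14].

## Interface

Orientations are given as a unit quaternion [x, y, z, w].
In Python, from cell import r, vision, ticket gives the robot as it stands.
- The arm moves only by the shell command python3 -m crank 'ROWS'. ROWS is JSON, a list that holds one entry, the list of rows, each a list of 7 numbers: the turn, a rotation vector about the tool's x, y, z in degrees, then the shift along the tool's x, y, z in mm, then the opening in per cent of the stroke, from 0 (shut) to 100 (fully open). In form: [[[rx, ry, rz, dx, dy, dz, jaw], ...]]. A call has 1 to 8 rows; each row is the pose to reach, as a shift and turn from the pose commanded when the call began, along the tool's axes at that moment; what a row does not reach only later rows make up. A row lasts 1/8 s, in which the tool goes at most 62.5 mm and 10.7 degrees, less where a joint would pass 70% of its speed; a pose out of reach is approached as far as the arm can. A call with a gripper value outside its range is refused whole. The fingers move at their own pace and stop on an object; the grip force is fixed at half the most. Time passes only in rows, so rows that repeat a pose let the fingers close. It gives the time, the measured TCP pose, the force, the opening and the grip force at its end, in the units of the state.
- r.get_state(): the state, without advancing time (a new reading comes with each control period).
- vision.get_image(name): name is "scene" or "top" or "wrist"; returns (picture, depth): 420x560x3 uint8, blue, green, red; 420x560 float32, m along the optical axis (not along the pixel's ray), 0 where there is no reading.
- vision.camera_params(name): a dict with "vfov" (degrees; the focal length in pixels is half the picture's height over the tangent of half this angle, whatever the lens; pixels are square), "cx", "cy" (the principal point, pixels), "rvec" (rotation vector, rad) and "tvec" (3), from world to camera coordinates, as OpenCV has them. Camera axes: x right, y down, z forward; pixel columns grow to the right and rows downward; lengths in m; the calibration is good to about 2 mm. A picture is of the moment at which its call begins: read the wrist's pose just before it. camera_params takes no time and is no camera call; for the wrist camera it gives the pose at the moment of the call.
- ticket.sign_off(): hands the job in; it is judged then, once.
The state is a dict: "time": time; "qpos": joint angles; "joint_vel": joint speeds; "effort": joint torques, N m; "eef_pos": TCP position; "eef_rot": TCP orientation; "contact_force": force on the tool from outside, world axes, zero at the start; "torque": the same for the moment, N m; "opening": opening from 0.0 (shut) to 1.0 (fully open); "finger_force": force on a finger pad.
Only numpy, scipy, OpenCV 4.12 (cv2) and the standard library are available. Lean on these libraries where they do the work, as an engineer would, in place of code of your own. Each camera call takes 0.05 s, during which the arm holds its last target. There are 200 camera calls.

## Task

Lock the brazing turntable. Using only the fingertips as pushers, with a light push and without gripping anything, push the upright handle round until the slot in the rim of the disc lines up with the lock bar, then push the bar's thumb plate until the bar is fully home in the slot. Leave the cup wheel seated on its spindle, leave the other things on the bench where they are, and finish with the hand clear.

Things in the scene. Friction and masses are not known exactly. Their poses are not given: they have to be found in the camera images.
- turntable: Fixed blue cast base of the turntable, screwed to the bench. Origin on the vertical axis of the disc at bench height (z up). Its +y axis points from the disc's axis along the lock bar; the bar slides along this line (x = 0) towards the axis. The base stays where it is. The bar runs in a guide block 56 mm wide (x) from y = 128 to 200 mm, its top at z = 75 mm.
- index_disc (a joint): Angle (rad) of the bright steel index disc about the turntable's vertical axis, anticlockwise from above positive, no end stops. 0 or 2 pi = the slot faces the lock bar. Disc 220 mm across, 10 mm thick, top at z = 65 mm. It turns either way against light bearing friction (2 to 5 N at the handle) and stays where it is left. The cup wheel stands on its centre.
- handle_mid (a point): Middle of the upright black machine handle fixed to the disc, 90 mm from the disc's axis and exactly opposite (180 degrees from) the slot. The handle is 24 mm in diameter and stands from the disc's top (z = 65 mm) to z = 120 mm; this point is at z = 95 mm. Pushed sideways it carries the disc round.
- slot_mouth (a point): Centre of the mouth of the disc's ONE slot, on the rim 110 mm from the axis, at the disc's top (z = 65 mm). The slot runs from here straight towards the axis: 18 mm wide, 46 mm deep, its mouth flared to 27 mm.
- lock_bar (a joint): How far the lock bar is pushed in (m): 0 = fully out, 0.056 = fully home, thumb plate against the guide block. It slides with 2 to 6 N, stays where it is left, and stops against the rim if the slot is not in line.
- thumb_face (a point): Point on the outer face of the upright thumb plate at the bar's outer end, the face to push, square to the bar; 262 mm from the disc's axis when the bar is fully out, 206 mm when home. The plate is 36 mm wide, 6 mm thick, from z = 67 to 113 mm; this point is on its centre line at z = 95 mm.
- cup_wheel: Loose steel cup grinding wheel on the turntable, 100 mm across, 34 mm high, rim up, its bore over the 20 mm spindle pin. Origin at the centre of its underside, at z = 71 mm on the disc's boss; its top is at z = 105 mm. It turns with the disc; it must stay seated.
- spare_wheel: Bystander: another loose cup wheel of the same size, rim up, on the bench on the robot's side of the guide block. Origin at the centre of its underside.
- flux_jar: Bystander: white jar with a steel lid, 60 mm across, 70 mm high, standing on the far side of the guide block. Origin at the centre of its underside.
- wire_brush: Bystander: wooden wire brush about 240 mm long, 32 mm high, lying on the bench beyond the disc. Origin at bench height near its middle.
- spanner: Bystander: steel spanner 200 mm long lying flat between the disc and the robot. Origin at bench height near its middle.
- segment_pan: Bystander: round aluminium pan 184 mm across, 30 mm high, with steel segments lying in it, on the side of the disc away from the bar. Origin at the centre of its underside.
- hammer: Bystander: hammer 270 mm long lying on the bench beyond the outer end of the bar. Origin at bench height near its middle.
- bar_nose (a point): Tip of the lock bar, the end that enters the slot, at z = 60 mm; 124 mm from the disc's axis when the bar is fully out (14 mm outside the rim), 68 mm when home. The bar is 15 mm wide, its nose tapered to 7 mm over the last 14 mm, so that it centres the disc by itself when the slot is up to 6 mm off.

How it is judged:
On the way:
1. the slot faces the lock bar while the bar is still out (x of slot_mouth in the frame of turntable between -0.012 and 0.012 m and y of slot_mouth in the frame of turntable above 0.09 m and value of joint lock_bar below 0.03 m), for 0.2 s.
At the end, for the whole second after the job is handed in: The lock bar is home in the slot: joint lock_bar above 0.051 (within 5 mm of its stop) with the slot's mouth within 5 mm of the bar's line, the disc at rest, and the cup wheel seated on its spindle (within 4 mm of the axis, underside at 71 mm, give or take 3 mm) (value of joint lock_bar above 0.051 m and x of slot_mouth in the frame of turntable between -0.005 and 0.005 m and y of slot_mouth in the frame of turntable above 0.1 m and velocity of joint index_disc between -0.05 and 0.05 rad/s and horizontal distance between cup_wheel and turntable below 0.004 m and height (world z) of cup_wheel between 0.068 and 0.074 m); the robot touches nothing.
It fails at once if the cup wheel is lifted more than 8 mm or tipped more than 0.15 rad (height (world z) of cup_wheel above 0.079 m or angle between cup_wheel's own z axis and vertical above 0.15 rad).
It fails at once if any part of the turntable is gripped or forced: more than 35 N from the fingers (contact force between the fingers and turntable above 35 N).
It fails at once if a bystander is moved more than 25 mm (distance of any of spare_wheel, flux_jar, wire_brush, spanner, segment_pan, hammer from where it was at the start of the episode above 0.025 m).
It also fails if it takes over 58 s, if anything falls off the work surface, if the arm or the gripper's body presses on something with over 40 N, if the wrist force passes 120 N, or if a joint passes its speed limit or range.

## Working session

There is one attempt and no reset: what is moved stays moved. The work goes in short steps, Python scripts to look and compute and a shell command to move; the robot and the scene stay as the last step left them, time stands still between calls to the robot, and variables do not carry over. Pictures are saved under pics/ and viewed, at most 10 in all, crops included, and the job is handed in when it is done.

```bash
mkdir -p pics; ls
python3 - <<'E'
from cell import r,vision
import cv2,numpy as np
for n in("top","scene"):
    p,d=vision.get_image(n); cv2.imwrite(f"pics/{n}0.png",p); np.save(f"pics/{n}0.npy",d); print(n,vision.camera_params(n))
s=r.get_state(); print(s, r.grasp_offset)
E
```

```text
pics
top {'vfov': 56.38795653743681, 'cx': 275.2893151500379, 'cy': 210.10169630007252, 'rvec': array([ 2.10776999, -2.15541263,  0.17128409]), 'tvec': array([0.02407089, 0.57764585, 0.90798478])}
scene {'vfov': 52.552289902531285, 'cx': 282.9773905942573, 'cy': 206.62252542998675, 'rvec': array([ 2.05173967,  0.7507234 , -0.37176648]), 'tvec': array([-0.42965945, -0.14819332,  1.30398276])}
{'time': 0.1, 'qpos': array([ 1.1350818 ,  0.32174779, -0.07006116,  1.4515861 ,  0.02261424,
        1.3708299 , -0.05694215]), 'joint_vel': array([-0.00101048, -0.00368277,  0.00156006,  0.00010329,  0.00163508,
       -0.00086381, -0.00018667]), 'effort': array([-1.23205941e-04, -4.94877005e+01, -3.83927403e-01, -3.15210092e+01,
        1.32523975e-02,  7.44546211e-03,  4.51640560e-06]), 'eef_pos': array([ 0.28233703, -0.58491652,  0.2303168 ]), 'eef_rot': array([ 9.74818094e-01,  2.22999748e-01, -2.56217492e-04, -8.54891496e-04]), 'contact_force': array([-0.08482971, -0.02392878,  0.02478858]), 'torque': array([-0.00655929,  0.03324868,  0.0053155 ]), 'finger_force': 0.0, 'opening': 0.9997505949487214} 0.0187
```

View pics/top0.png

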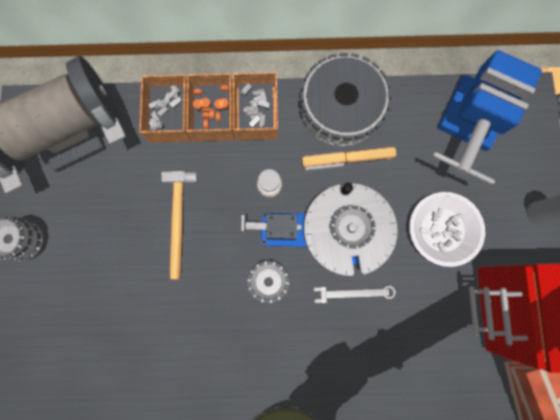

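View pics/scene0.png

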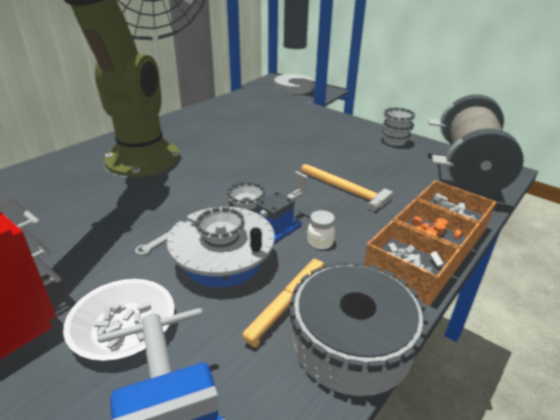

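The top view has image up = +x and image left = +y. The disc centre is near (351,228), the handle at (347,187) and the slot at (356,262), facing the robot. The bar is on the left with its thumb plate at (243,225). The slot has to go about 90° clockwise. Next I'll measure it from depth.

```bash
cat > h.py <<'E'
from cell import r,vision
import cv2,numpy as np
from scipy.spatial.transform import Rotation as R
def cloud(n="top"):
    c=vision.camera_params(n); p,d=vision.get_image(n)
    f=210/np.tan(np.radians(c["vfov"]/2)); v,u=np.mgrid[:420,:560]
    P=np.stack([(u-c["cx"])*d/f,(v-c["cy"])*d/f,d],-1)-c["tvec"]
    W=P@R.from_rotvec(c["rvec"]).as_matrix(); W[d==0]=np.nan
    return p,W
def measure():
    p,W=cloud(); s=np.s_[150:300,225:410]; A=W[s].reshape(-1,3)
    return p,A,W
E
python3 - <<'E'
from h import *
p,A,W=measure()
np.save("pics/W.npy",W)
for (u,v) in [(330,220),(345,200),(347,187),(351,228),(285,227),(244,225),(244,218),(200,300),(253,226)]: print(u,v,W[v,u].round(4))
# disc fit: largest connected region with z~.065
m=((W[...,2]>.058)&(W[...,2]<.071)).astype(np.uint8); m[:,:300]=0;m[:,402:]=0;m[:165]=0;m[290:]=0
pts=W[m>0]; c=cv2.minEnclosingCircle(pts[:,:2].astype(np.float32)); print("disc",len(pts),c)
h=(W[...,2]>.108)&(W[...,2]<.13); h[:150]=0;h[300:]=0;h[:,:225]=0;h[:,410:]=0
n,l,st,ce=cv2.connectedComponentsWithStats(h.astype(np.uint8))
for i in range(1,n):
    if st[i,4]>5: print(st[i],ce[i],W[l==i].mean(0).round(4),W[l==i].min(0).round(4),W[l==i].max(0).round(4))
b=p[170:290,225:405]; cv2.imwrite("pics/crop1.png",cv2.resize(b,None,fx=4.4,fy=4.4,interpolation=cv2.INTER_CUBIC))
E
```

```text
330 220 [ 0.5482 -0.1188  0.0655]
345 200 [ 0.5956 -0.1567  0.067 ]
347 187 [ 0.6155 -0.1534  0.1199]
351 228 [ 0.5245 -0.1622  0.0949]
285 227 [ 0.5324 -0.0109  0.0769]
244 225 [0.5354 0.0828 0.1074]
244 218 [0.5511 0.0824 0.1102]
200 300 [0.365  0.2022 0.0015]
253 226 [0.5375 0.0647 0.0693]
disc 4943 ((0.5274937152862549, -0.16155366599559784), 0.11522284895181656)
[343 183  11  11  89] [347.83146067 187.58426966] [ 0.6142 -0.1553  0.1195] [ 0.6037 -0.1691  0.1093] [ 0.6251 -0.1451  0.1242]
[241 216   4  16  44] [242.70454545 223.20454545] [0.5388 0.0852 0.1135] [0.5213 0.0822 0.1094] [0.5553 0.0893 0.1176]
```

View pics/crop1.png

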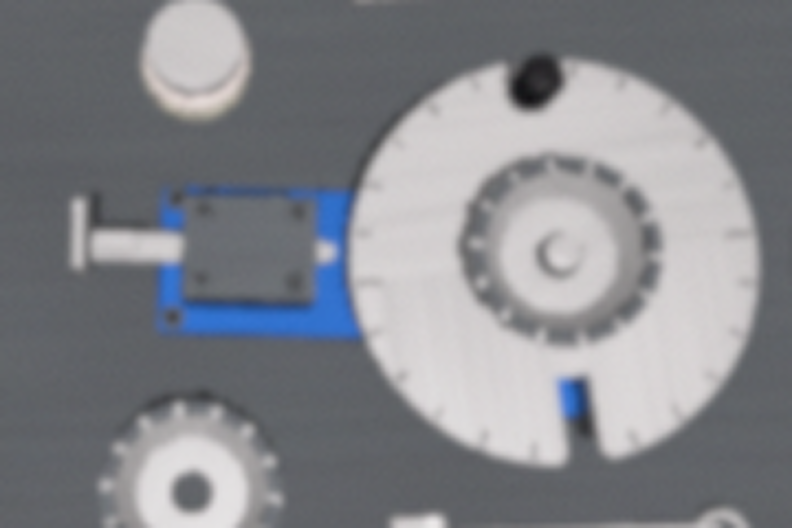

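```bash
cat >> h.py <<'E'
def px(u,v,z,n="top"):
    c=vision.camera_params(n); f=210/np.tan(np.radians(c["vfov"]/2)); M=R.from_rotvec(c["rvec"]).as_matrix()
    o=-M.T@c["tvec"]; d=M.T@np.array([(u-c["cx"])/f,(v-c["cy"])/f,1]); return o+d*(z-o[2])/d[2]
def cr(x,y,z): return px(225+(x+.5)/4.4-.5,170+(y+.5)/4.4-.5,z)
E
python3 - <<'E'
from h import *
D={k:cr(*v) for k,v in dict(discL=(348,261,.065),discR=(760,261,.065),discT=(554,57,.065),discB=(554,465,.065),pin=(562,253,.1),handle=(541,76,.12),slot=(588,461,.065),face=(73,233,.113),nose=(334,252,.06),g1=(184,193,.075),g2=(314,198,.075),g3=(314,303,.075),g4=(184,297,.075),plateT=(78,197,.113),plateB=(78,269,.113)).items()}
for k,v in D.items(): print(k,v.round(4))
c=np.mean([D[k] for k in("discL","discR","discT","discB")],0); print("c",c)
for k in("handle","slot","face","nose"):
    e=(D[k]-c)[:2]; print(k,np.hypot(*e),np.degrees(np.arctan2(e[1],e[0])))
s=r.get_state(); print(R.from_quat(s["eef_rot"]).as_matrix().round(3))
E
```

```text
discL [ 0.5283 -0.0555  0.065 ]
discR [ 0.5233 -0.2774  0.065 ]
discT [ 0.6387 -0.1726  0.065 ]
discB [ 0.4173 -0.1608  0.065 ]
pin [ 0.5258 -0.1644  0.1   ]
handle [ 0.6157 -0.1547  0.12  ]
slot [ 0.419  -0.1788  0.065 ]
face [0.5403 0.0886 0.113 ]
nose [ 0.534  -0.0484  0.06  ]
g1 [0.5659 0.0322 0.075 ]
g2 [ 0.5616 -0.0377  0.075 ]
g3 [ 0.5051 -0.0359  0.075 ]
g4 [0.5098 0.0332 0.075 ]
plateT [0.559  0.0859 0.113 ]
plateB [0.5217 0.0862 0.113 ]
c [ 0.52687049 -0.16656427  0.065     ]
handle 0.08964888544615275 7.616375322786974
slot 0.10860139455345452 -173.51160361306097
face 0.2555284246346627 86.97961614455626
nose 0.11841617597212122 86.56126031518872
[[ 0.901  0.435 -0.001]
 [ 0.435 -0.901  0.001]
 [-0.    -0.001 -1.   ]]
```

```bash
cat >> h.py <<'E'
C=np.array([.527,-.1655])
def rows(T):  # T: list of (x,y,z,yaw of tool x, deg) -> rows relative to the present pose
    s=r.get_state(); M=R.from_quat(s["eef_rot"]); p=s["eef_pos"]
    for x,y,z,a in T:
        a=np.radians(a); c,n=np.cos(a),np.sin(a)
        G=R.from_matrix([[c,n,0],[n,-c,0],[0,0,-1]])
        print(np.degrees((M.inv()*G).as_rotvec()).round(1),((M.inv().apply(np.array([x,y,z])-p))*1e3).round(1))
def arc(a,z,rad=.09): t=np.radians(a); return (*(C+rad*np.array([np.cos(t),np.sin(t)])),z,a+90)
E
python3 -c "
from h import *
rows([arc(31,.2)])"
```

```text
[ -0.1  -0.1 -95.2] [ 492.3 -279.6   30.9]
```

```bash
python3 -m crank '[[[0,0,-95,492,-280,10,0],[0,0,-95,492,-280,10,0],[0,0,-95,492,-280,10,0],[0,0,-95,492,-280,10,0],[0,0,-95,492,-280,10,0],[0,0,-95,492,-280,10,0],[0,0,-95,492,-280,10,0],[0,0,-95,492,-280,10,0]]]'
```

```text
time: 1.15
eef_pos: [0.5671, -0.1722, 0.2224]
eef_rot: [0.559, 0.829, -0.0, 0.0]
contact_force: [1.1, -0.1, -0.4]
opening: 0.001
finger_force: 0.0
```

```bash
python3 -c "
from h import *
rows([arc(31,.2)])"
```

```text
[-0.  0. -9.] [35.3 54.3 22.4]
```

```bash
python3 -m crank '[[[0,0,-9,35,54,10,0],[0,0,-9,35,54,10,0],[0,0,-9,35,54,10,0],[0,0,-9,35,54,10,0]]]'; python3 -c "
from h import *
rows([arc(31,.14),arc(31,.085)])
p,d=vision.get_image('top'); cv2.imwrite('pics/t2.png',cv2.resize(p[150:300,200:400],None,fx=4,fy=4))"
```

```text
time: 1.65
eef_pos: [0.6029, -0.1237, 0.2124]
eef_rot: [0.496, 0.868, -0.001, 0.0]
contact_force: [0.2, -0.6, 0.1]
opening: -0.003
finger_force: 0.0
[-0.1  0.  -0.5] [ 3.3  3.5 72.4]
[-0.1  0.  -0.5] [  3.4   3.5 127.4]
```

View pics/t2.png

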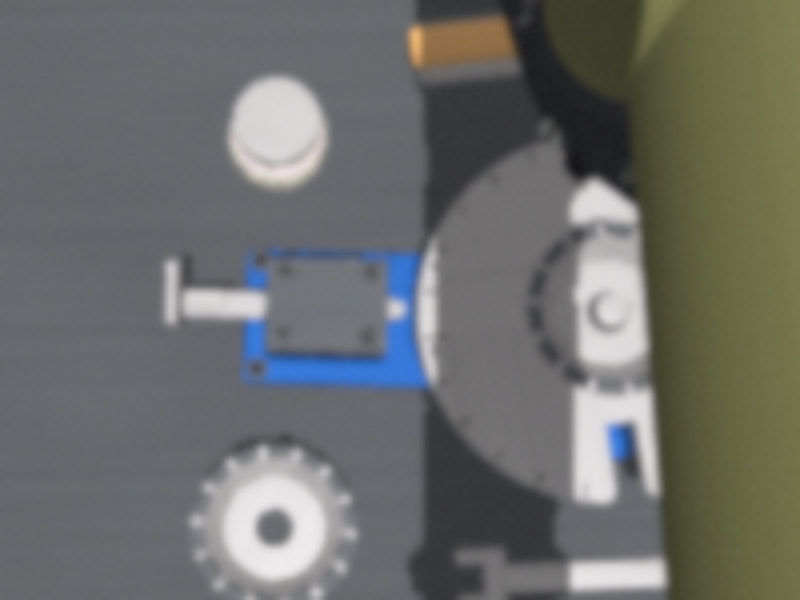

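The arm hides the handle and the right half of the disc. The disc, the bar (plate at crop (170,290)) and the jar haven't moved. Descending behind the handle.

```bash
python3 -m crank '[[[0,0,0,3,3,40,0],[0,0,0,3,3,75,0],[0,0,0,3,3,100,0],[0,0,0,3,3,115,0],[0,0,0,3,3,127,0],[0,0,0,3,3,127,0],[0,0,0,3,3,127,0]]]'; python3 -c "
from h import *
rows([arc(a,.085) for a in (28,25.5,23.5,21.5,19.5,17.5,15.5,13.5)])"
```

```text
time: 2.58
eef_pos: [0.6053, -0.1173, 0.0865]
eef_rot: [0.495, 0.869, 0.0, 0.001]
contact_force: [0.5, 1.0, 0.3]
opening: 0.0
finger_force: 0.0
[0.1 0.1 2.7] [-5.7 -2.   1.5]
[0.1 0.1 5.2] [-9.6 -2.3  1.5]
[0.1 0.1 7.2] [-12.7  -2.6   1.5]
[0.1 0.1 9.2] [-15.8  -3.1   1.5]
[ 0.1  0.1 11.2] [-18.9  -3.6   1.5]
[ 0.1  0.1 13.2] [-22.   -4.3   1.5]
[ 0.1  0.1 15.2] [-25.   -5.1   1.5]
[ 0.1  0.1 17.2] [-28.   -6.    1.5]
```

```bash
python3 -m crank '[[[0,0,3,-6,-2,1,0],[0,0,5,-10,-2,1,0],[0,0,7,-13,-3,1,0],[0,0,9,-16,-3,1,0],[0,0,11,-19,-4,1,0],[0,0,13,-22,-4,1,0],[0,0,15,-25,-5,1,0],[0,0,17,-28,-6,1,0]]]'; python3 -c "
from h import *
a0=13.5
rows([arc(a0-3*i,.085) for i in range(1,9)])"
```

```text
time: 3.58
eef_pos: [0.614, -0.1439, 0.0845]
eef_rot: [0.618, 0.786, 0.0, -0.0]
contact_force: [-0.3, 3.2, 0.8]
opening: 0.002
finger_force: 1.4
[ 0.  -0.   3.1] [-5.4  0.2 -0.5]
[ 0.  -0.   6.1] [-10.1  -0.1  -0.5]
[ 0.  -0.   9.1] [-14.8  -0.8  -0.5]
[ 0.  -0.  12.1] [-19.4  -1.6  -0.5]
[ 0.  -0.  15.1] [-24.   -2.7  -0.5]
[ 0.  -0.  18.1] [-28.5  -4.1  -0.5]
[ 0.  -0.  21.1] [-33.   -5.7  -0.6]
[ 0.  -0.  24.1] [-37.3  -7.5  -0.6]
```

```bash
python3 -m crank '[[[0,0,3,-5,0,0,0],[0,0,6,-10,0,0,0],[0,0,9,-15,-1,0,0],[0,0,12,-19,-2,0,0],[0,0,15,-24,-3,0,0],[0,0,18,-28,-4,0,0],[0,0,21,-33,-6,0,0],[0,0,24,-37,-8,0,0]]]'; python3 -c "
from h import *
s=r.get_state()['eef_pos'][:2]-C; print(np.hypot(*s),np.degrees(np.arctan2(s[1],s[0])))
a0=-10.5
rows([arc(a0-3.5*i,.085) for i in range(1,9)])"
```

```text
time: 4.58
eef_pos: [0.6157, -0.1821, 0.0845]
eef_rot: [0.768, 0.64, 0.001, 0.001]
contact_force: [1.5, 2.2, -0.6]
opening: -0.002
finger_force: 1.4
0.09025512821976966 -10.623542245724298
[ 0.1 -0.   3.6] [-5.3 -0.4 -0.5]
[ 0.1 -0.   7.1] [-10.8  -0.9  -0.5]
[ 0.1 -0.  10.6] [-16.2  -1.8  -0.5]
[ 0.1 -0.  14.1] [-21.6  -3.   -0.5]
[ 0.1 -0.  17.6] [-26.9  -4.5  -0.5]
[ 0.1 -0.1 21.1] [-32.1  -6.3  -0.5]
[ 0.1 -0.1 24.6] [-37.1  -8.4  -0.5]
[ 0.1 -0.1 28.1] [-42.  -10.8  -0.6]
```

```bash
python3 -m crank '[[[0,0,3.5,-5,0,0,0],[0,0,7,-11,-1,0,0],[0,0,10.5,-16,-2,0,0],[0,0,14,-22,-3,0,0],[0,0,17.5,-27,-4.5,0,0],[0,0,21,-32,-6,0,0],[0,0,24.5,-37,-8.5,0,0],[0,0,28,-42,-11,0,0]]]'; python3 -c "
from h import *
s=r.get_state()['eef_pos'][:2]-C; print(np.hypot(*s),np.degrees(np.arctan2(s[1],s[0])))
a0=-38.5
rows([arc(a0-3.5*i,.085) for i in range(1,9)])"
```

```text
time: 5.58
eef_pos: [0.5979, -0.2221, 0.0847]
eef_rot: [0.901, 0.435, 0.001, 0.001]
contact_force: [2.5, 1.2, -1.2]
opening: -0.002
finger_force: 1.5
0.09073281443673989 -38.58545748819026
[ 0.2 -0.1  3.6] [-5.4 -0.9 -0.4]
[ 0.2 -0.1  7.1] [-10.8  -1.4  -0.4]
[ 0.2 -0.1 10.6] [-16.3  -2.3  -0.4]
[ 0.2 -0.1 14.1] [-21.6  -3.4  -0.4]
[ 0.2 -0.1 17.6] [-26.9  -4.9  -0.4]
[ 0.2 -0.1 21.1] [-32.1  -6.7  -0.4]
[ 0.2 -0.1 24.6] [-37.2  -8.9  -0.4]
[ 0.2 -0.1 28.1] [-42.1 -11.3  -0.4]
```

```bash
python3 -m crank '[[[0,0,3.5,-5,-1,0,0],[0,0,7,-11,-1.5,0,0],[0,0,10.5,-16,-2,0,0],[0,0,14,-22,-3.5,0,0],[0,0,17.5,-27,-5,0,0],[0,0,21,-32,-7,0,0],[0,0,24.5,-37,-9,0,0],[0,0,28,-42,-11,0,0]]]'; python3 -c "
from h import *
s=r.get_state()['eef_pos'][:2]-C; print(np.hypot(*s),np.degrees(np.arctan2(s[1],s[0])))
a0=-66.5
rows([arc(a0-2*i,.085) for i in range(1,6)])
p,W=cloud(); cv2.imwrite('pics/t3.png',cv2.resize(p[170:290,225:405],None,fx=4.4,fy=4.4,interpolation=cv2.INTER_CUBIC))"
```

```text
time: 6.58
eef_pos: [0.5631, -0.2487, 0.0848]
eef_rot: [0.979, 0.204, 0.001, 0.001]
contact_force: [2.5, 1.5, -2.1]
opening: -0.004
finger_force: 1.6
0.09067210459842433 -66.54143557188529
[ 0.2 -0.1  2. ] [-3.1 -0.7 -0.2]
[ 0.2 -0.1  4. ] [-6.2 -0.9 -0.2]
[ 0.2 -0.1  6. ] [-9.3 -1.2 -0.2]
[ 0.1 -0.2  8. ] [-12.5  -1.6  -0.2]
[ 0.1 -0.2 10. ] [-15.6  -2.   -0.2]
```

View pics/t3.png

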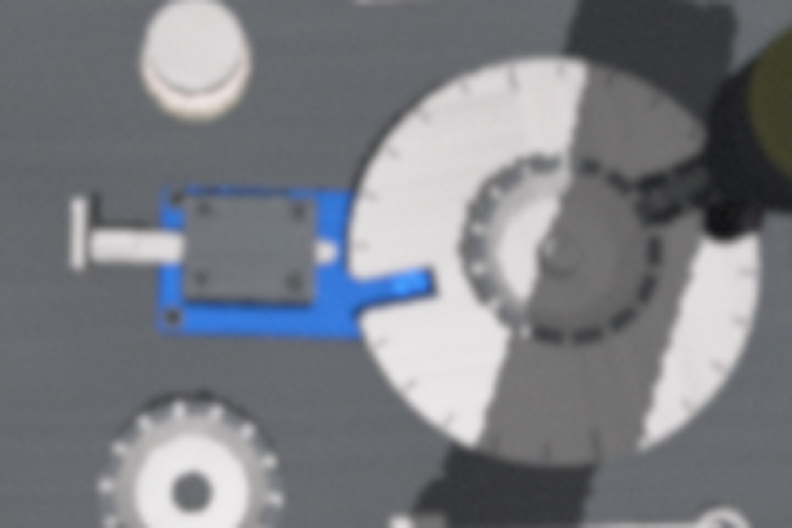

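The slot's mouth is at about crop (354,296) and its inner end at (433,281). It sits just below the bar nose at (334,252), so roughly 11° of turn is left.

```bash
python3 -c "
from h import *
f=lambda e:np.degrees(np.arctan2(e[1],e[0]))
m=cr(354,296,.065)[:2];e=cr(433,281,.065)[:2]
n=cr(334,252,.06)[:2];t=cr(75,233,.113)[:2]; gc=np.mean([[.5659,.0322],[.5616,-.0377],[.5051,-.0359],[.5098,.0332]],0)
print(m,e,f(m-C),f(e-C),f(m-e)); print(f(n-C),f(t-C),f(gc-C),f(t-n))"
```

```text
[ 0.50927547 -0.05805267] [ 0.51642026 -0.10087596] 99.36716354152082 99.2975409468139 99.47217714954733
86.59321328037524 86.98920849518733 86.98813242227342 87.3306642138412
```

```bash
python3 -m crank '[[[0,0,2,-3,-0.7,0,0],[0,0,4,-6,-0.9,0,0],[0,0,6,-9,-1.2,0,0],[0,0,8,-12.5,-1.6,0,0],[0,0,9.5,-15,-2,0,0],[0,0,10.7,-17,-2.3,0,0],[0,0,11.5,-18,-2.5,0,0],[0,0,12,-18.7,-2.6,0,0]]]'; python3 -c "
from h import *
s=r.get_state()['eef_pos'][:2]-C; print(np.hypot(*s),np.degrees(np.arctan2(s[1],s[0])))
p,W=cloud(); cv2.imwrite('pics/t4.png',cv2.resize(p[170:290,225:405],None,fx=4.4,fy=4.4,interpolation=cv2.INTER_CUBIC))"
```

```text
time: 7.62
eef_pos: [0.5436, -0.2528, 0.0846]
eef_rot: [0.995, 0.102, 0.0, 0.0]
contact_force: [3.5, -2.2, 0.7]
opening: -0.002
finger_force: 1.2
0.08885185889774072 -79.21329543593937
```

View pics/t4.png

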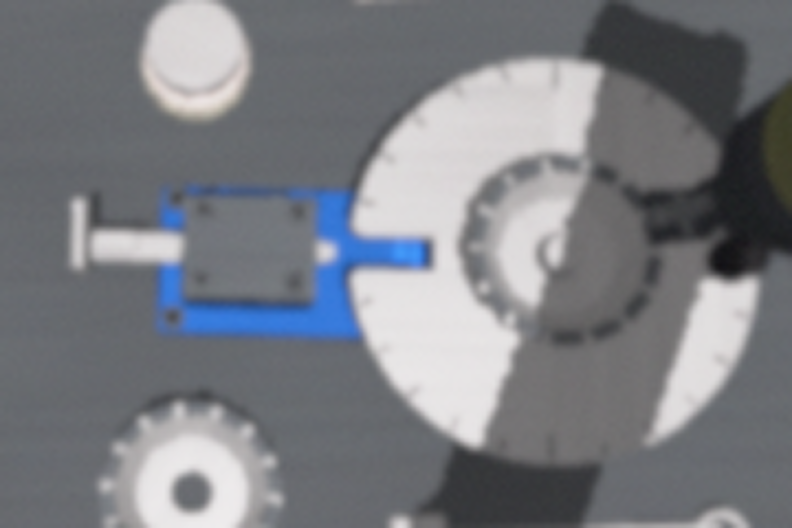

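The slot runs from crop (350,252) to (431,254), in line with the bar nose at (334,252). Backing off and rising.

```bash
python3 -m crank '[[[0,0,0,8,0,0,0],[0,0,0,18,0,0,0],[0,0,0,18,0,-40,0],[0,0,0,18,0,-85,0],[0,0,0,18,0,-85,0],[0,0,0,18,0,-85,0]]]'; python3 -c "
from h import *
def bar(d,z): return (*(C+d*np.array([np.cos(np.radians(87)),np.sin(np.radians(87))])),z,-3)
rows([bar(.29,.17)])"
```

```text
time: 8.43
eef_pos: [0.5611, -0.2486, 0.1687]
eef_rot: [0.995, 0.102, -0.001, -0.0]
contact_force: [-0.2, -0.3, -0.2]
opening: 0.001
finger_force: 0.0
[-0.   0.1 14.7] [  57.3 -368.8   -1. ]
```

```bash
python3 -m crank '[[[0,0,15,57,-369,-1,0],[0,0,15,57,-369,-1,0],[0,0,15,57,-369,-1,0],[0,0,15,57,-369,-1,0],[0,0,15,57,-369,-1,0],[0,0,15,57,-369,-1,0],[0,0,15,57,-369,-1,0],[0,0,15,57,-369,-1,0]]]'; python3 -c "
from h import *
def bar(d,z): return (*(C+d*np.array([np.cos(np.radians(87)),np.sin(np.radians(87))])),z,-3)
rows([bar(.29,.17),bar(.29,.092)])
p,W=cloud(); cv2.imwrite('pics/t5.png',cv2.resize(p[140:320,210:410],None,fx=3.3,fy=3.3,interpolation=cv2.INTER_CUBIC))"
```

```text
time: 9.43
eef_pos: [0.5413, 0.1232, 0.1689]
eef_rot: [1.0, -0.028, -0.001, 0.001]
contact_force: [-0.1, -0.3, 0.0]
opening: 0.002
finger_force: 0.0
[ 0.1  0.2 -0.2] [ 0.8 -0.9 -1.1]
[ 0.1  0.2 -0.2] [ 1.  -1.  76.9]
```

View pics/t5.png

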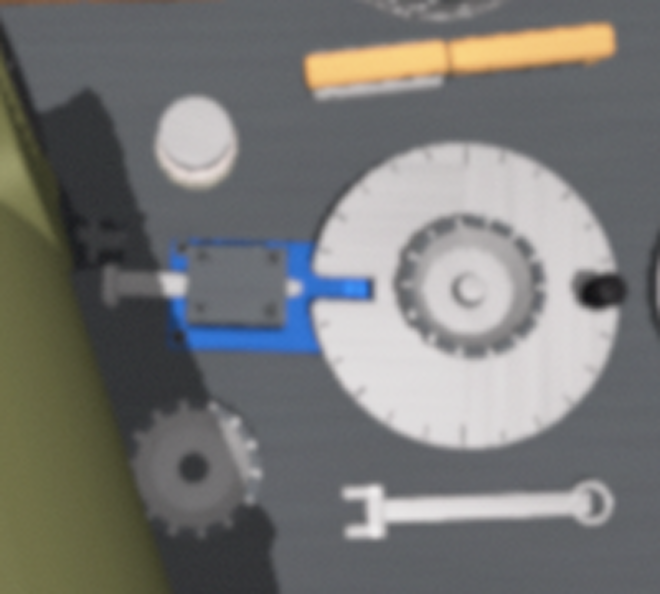

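The slot (340,289), the nose (293,288) and the disc pin are in line, and nothing else has moved. Descending outside the thumb plate.

```bash
python3 -m crank '[[[0,0,0,1,-1,30,0],[0,0,0,1,-1,55,0],[0,0,0,1,-1,70,0],[0,0,0,1,-1,76,0],[0,0,0,1,-1,76,0]]]' && python3 -m crank '[[[0,0,0,0,5,0,0],[0,0,0,0,9,0,0],[0,0,0,0,12,0,0],[0,0,0,0,15,0,0],[0,0,0,0,18,0,0],[0,0,0,0,21,0,0],[0,0,0,0,24,0,0],[0,0,0,0,27,0,0]]]'
```

```text
time: 10.1
eef_pos: [0.5434, 0.1242, 0.0946]
eef_rot: [1.0, -0.029, 0.0, 0.0]
contact_force: [0.8, 0.3, 0.2]
opening: -0.001
finger_force: 0.0
time: 11.1
eef_pos: [0.5417, 0.0987, 0.0945]
eef_rot: [1.0, -0.028, 0.0, -0.001]
contact_force: [0.1, 2.6, -0.4]
opening: 0.002
finger_force: 1.3
```

```bash
python3 -m crank '[[[0,0,0,0,4,0,0],[0,0,0,0,8,0,0],[0,0,0,0,12,0,0],[0,0,0,0,16,0,0],[0,0,0,0,20,0,0],[0,0,0,0,24,0,0],[0,0,0,0,28,0,0],[0,0,0,0,31,0,0]]]'
```

```text
time: 12.1
eef_pos: [0.5399, 0.0664, 0.0945]
eef_rot: [1.0, -0.029, 0.0, 0.0]
contact_force: [1.5, 3.2, -1.2]
opening: -0.003
finger_force: 1.3
```

```bash
python3 -m crank '[[[0,0,0,0,2,0,0],[0,0,0,0,4,0,0],[0,0,0,0,5.5,0,0],[0,0,0,0,7,0,0],[0,0,0,0,8,0,0]]]'; python3 -m crank '[[[0,0,0,0,0.7,0,0],[0,0,0,0,1.4,0,0]]]'
```

```text
time: 12.72
eef_pos: [0.5395, 0.0587, 0.0945]
eef_rot: [1.0, -0.029, 0.0, 0.0]
contact_force: [1.1, 2.6, -1.8]
opening: -0.002
finger_force: 1.3
time: 12.98
eef_pos: [0.5394, 0.0574, 0.0945]
eef_rot: [1.0, -0.029, 0.0, 0.0]
contact_force: [2.0, 2.0, -1.2]
opening: -0.0
finger_force: 1.3
```

```bash
python3 -m crank '[[[0,0,0,0,0.8,0,0],[0,0,0,0,1.6,0,0],[0,0,0,0,2.2,0,0]]]'; python3 -c "
from h import *
p,W=cloud(); cv2.imwrite('pics/t6.png',cv2.resize(p[170:290,225:405],None,fx=4.4,fy=4.4,interpolation=cv2.INTER_CUBIC))"
```

```text
time: 13.35
eef_pos: [0.5393, 0.0551, 0.0945]
eef_rot: [1.0, -0.029, 0.0, 0.0]
contact_force: [1.8, 2.6, -1.7]
opening: -0.003
finger_force: 1.3
```

View pics/t6.png

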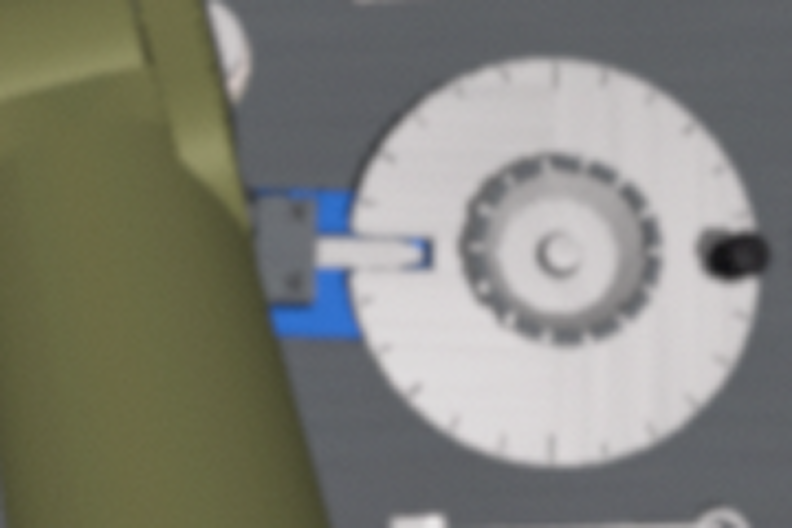

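The bar is in the slot: its nose is at crop (424,253) and the slot end at (432,254), so it is nearly home. I'll creep forward until the force rises.

```bash
python3 -m crank '[[[0,0,0,0,0.7,0,0],[0,0,0,0,1.4,0,0]]]';python3 -m crank '[[[0,0,0,0,0.5,0,0],[0,0,0,0,1,0,0]]]'
```

```text
time: 13.65
eef_pos: [0.5391, 0.0537, 0.0945]
eef_rot: [1.0, -0.029, 0.0, 0.0]
contact_force: [2.4, 2.5, -1.5]
opening: 0.005
finger_force: 1.3
time: 13.9
eef_pos: [0.5391, 0.0528, 0.0945]
eef_rot: [1.0, -0.029, 0.0, 0.0]
contact_force: [1.6, 2.3, -0.9]
opening: 0.003
finger_force: 1.3
```

```bash
python3 -m crank '[[[0,0,0,0,0.6,0,0],[0,0,0,0,1.2,0,0]]]';python3 -m crank '[[[0,0,0,0,0.5,0,0],[0,0,0,0,1,0,0]]]'; python3 -m crank '[[[0,0,0,0,0.5,0,0],[0,0,0,0,0.8,0,0]]]'
```

```text
time: 14.15
eef_pos: [0.5391, 0.0521, 0.0945]
eef_rot: [1.0, -0.029, 0.0, -0.0]
contact_force: [1.3, 4.3, -1.2]
opening: -0.003
finger_force: 2.2
time: 14.4
eef_pos: [0.5391, 0.052, 0.0945]
eef_rot: [1.0, -0.028, 0.0, -0.001]
contact_force: [2.7, 6.4, -0.8]
opening: -0.002
finger_force: 3.1
time: 14.65
eef_pos: [0.5391, 0.0521, 0.0946]
eef_rot: [1.0, -0.028, 0.0, -0.001]
contact_force: [2.4, 7.5, -1.0]
opening: 0.0
finger_force: 3.7
```

The tool has stopped while the force keeps rising, so the bar is home. Backing off and clearing.

```bash
python3 -m crank '[[[0,0,0,0,-10,0,0],[0,0,0,0,-25,0,0],[0,0,0,0,-30,-30,0],[0,0,0,0,-30,-80,0],[0,0,0,-40,-80,-120,0],[0,0,0,-40,-130,-120,0],[0,0,0,-40,-160,-120,0],[0,0,0,-40,-160,-120,0]]]'; python3 -c "
from h import *
p,W=cloud(); cv2.imwrite('pics/t7.png',cv2.resize(p[140:320,210:410],None,fx=3.3,fy=3.3,interpolation=cv2.INTER_CUBIC))"
```

```text
time: 15.65
eef_pos: [0.5069, 0.2152, 0.2146]
eef_rot: [1.0, -0.026, -0.0, -0.0]
contact_force: [0.7, 0.3, 1.1]
opening: 0.006
finger_force: 0.0
```

View pics/t7.png

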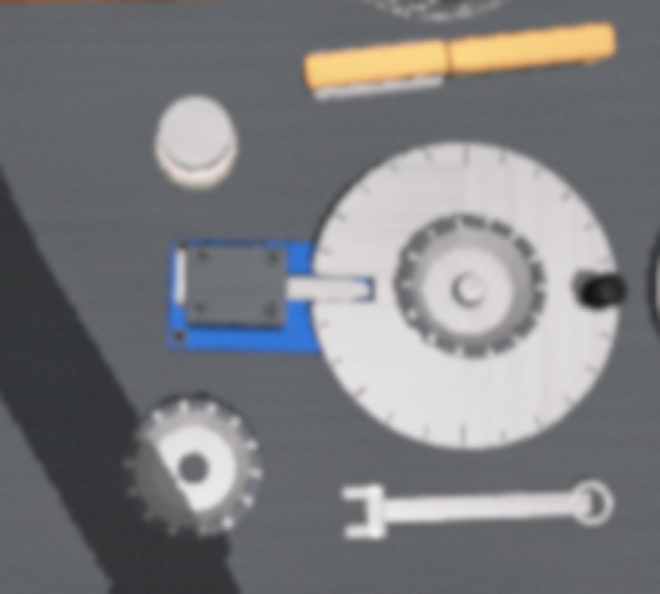

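The thumb plate at (181,277) is against the guide block, and the bar's nose at (368,289) is at the bottom of the slot. The cup wheel is centred at (468,290), the bystanders haven't moved and the hand is clear.

```bash
python3 -m crank '[[[0,0,0,0,0,0,0],[0,0,0,0,0,0,0]]]'; python3 -c "
from cell import ticket
print(ticket.sign_off())"
```

```text
time: 15.95
eef_pos: [0.5084, 0.2103, 0.2142]
eef_rot: [1.0, -0.03, -0.0, 0.0]
contact_force: [0.8, 0.2, 0.1]
opening: -0.001
finger_force: 0.0
the job is handed in; nothing more can be done
None
```

The turntable is locked: the disc slot lines up with the bar, the bar is pushed fully home, the cup wheel is still seated, the other items look undisturbed in the final image, and the hand is clear. The job was handed in at about 16 s; sign-off returned no verdict.

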